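# Find the spindle's flat and hold the stop collar on it

## Task

The honing machine's spindle has a set-screw flat near its top. Pinch the spindle across that flat, so that your fingers feel it, and turn it until the flat faces squarely the same way as the steel index rib on the machine's top; then let go, pick up the loose stop collar and lower it over the spindle with its thumb screw on the flat side, pointing out over the rib. Finish while still holding the collar level in your grip, half-way along the flat and not resting on anything, ready for the screw to be tightened; leave the disc, offcut, mallet and gouge where they are.

Things in the scene. Friction and masses are not known exactly. Their poses are not given: they have to be found in the camera images.
- machine: Honing machine, bolted down: low painted housing 145 x 110 mm on a 160 (x) x 125 (y) mm foot, its flat top 70 mm above the bench. Origin on the bench under the spindle axis; z up; its -x axis points from the spindle along the index rib, a bare steel rib 32 mm long, 8 mm wide and 10 mm high on the top, 37 to 69 mm from the spindle axis.
- spindle (a joint): Angle of the spindle about the upright axis through the machine's origin, rad, growing counter-clockwise seen from above; 0 when the flat faces the same way as the index rib (the machine's -x). It starts between 0.6 and 1.4. It turns with slight stiffness (0.06 N m) and stays where it is left; free within -3 to 3.
- shaft: Upper end of the upright steel spindle: 24 mm diameter, D-shaped over its top 50 mm by one flat that reaches the top end; edges of the top bevelled 2.5 mm. Origin on the axis half-way along the flat, 130 mm above the bench (flat from 105 to 155 mm, the top end at 155 mm); turns with the spindle; its -x axis is the outward direction of the flat. Below the flat the spindle is full round, 24 mm, down to a 40 mm hub whose top is 85 mm above the bench.
- flat: The set-screw flat itself, 17 mm wide. Origin at the middle of its face, 7.5 mm from the spindle axis, 130 mm above the bench; its -x axis points out of the face. Fingers that close square across the flat stop 19.5 mm apart; across the round they stop up to 24 mm apart.
- collar: Loose steel stop collar, lying flat on the bench: ring 48 mm outside diameter, 27 mm bore, 26 mm high, about 0.24 kg. Origin at the centre of its underside, z along the bore, its -x axis points out along the thumb screw.
- collar_centre (a point): Centre of the collar, on the bore's axis, 13 mm above its underside; axes as the collar's. The inner tip of the screw, 7 mm in diameter, stands into the bore at this height, to 9.2 mm from the axis, so the collar passes the spindle's D-shaped end only with the screw on the flat side.
- screw_head (a point): Outer end of the collar's radial thumb screw (head 16 mm diameter, 10 mm long), 44 mm from the collar's axis along its -x, at half height; axes as the collar's.
- disc_centre (a point): Bystander: leather-faced honing disc, 150 mm diameter, 22 mm thick, lying on the bench; its centre.
- offcut_centre (a point): Bystander: limewood offcut 70 x 130 x 36 mm; its centre.
- mallet_centre (a point): Bystander: round carver's mallet standing on its head, 90 mm diameter, 225 mm high; point on its axis 110 mm up.
- gouge_centre (a point): Bystander: carving gouge lying on the bench, 270 mm long, handle 26 mm square; a point in the handle near the ferrule.
Things that resemble listed ones, but are neither listed nor needed, are in the scene too. Of the things that look like the collar, take the one that is farthest to the robot's right at the start. Of the things that look like the machine, the smaller one is meant.

How it is judged (in metres and radians):
On the way:
1. the fingers pinch the spindle on its flat with the flat facing the way of the index rib (within 0.15 rad) (value of joint spindle between -0.15 and 0.15 rad and contact force between the fingers and flat above 2 N), for 0.2 s.
At the end, for the whole second after the job is handed in: The fingers still grip the collar (over 3 N), still and level (0.12 rad), on the spindle (4 mm from its axis), half-way along the flat within 10 mm, clear of what is below; its screw is in line with rib and flat (10.5 mm at the head), and the flat faces as the rib (0.2 rad) (value of joint spindle between -0.2 and 0.2 rad and horizontal distance between collar_centre and shaft below 0.004 m and z of collar_centre in the frame of shaft between -0.01 and 0.01 m and angle between collar's own z axis and vertical below 0.12 rad and height (world z) of collar_centre above 0.118 m and y of screw_head in the frame of machine between -0.0105 and 0.0105 m and x of screw_head in the frame of machine below -0.03 m and y of screw_head in the frame of shaft between -0.0105 and 0.0105 m and x of screw_head in the frame of shaft below -0.03 m and contact force between the fingers and collar above 3 N and linear speed of collar below 0.02 m/s); the arm keeps its last pose, push and grip.
It fails at once if the leather-faced honing disc is pushed more than 30 mm (distance of disc_centre from where it was at the start of the episode above 0.03 m).
It fails at once if the limewood offcut is pushed more than 30 mm (distance of offcut_centre from where it was at the start of the episode above 0.03 m).
It fails at once if the standing mallet is pushed more than 30 mm (distance of mallet_centre from where it was at the start of the episode above 0.03 m).
It fails at once if the gouge is pushed more than 30 mm (distance of gouge_centre from where it was at the start of the episode above 0.03 m).
It also fails if it takes over 54 s, if anything falls off the work surface, if the arm or the gripper's body presses on something with over 40 N, if the wrist force passes 120 N, or if a joint passes its speed limit or range.

## Robot

A 7-joint arm with a two-finger parallel gripper is mounted at the origin on the work surface. World frame = base frame: x ahead of the robot, y to its left, z up, the work surface at z = 0. Lengths are in mm, angles in rad, forces in N, time in s.
With the tool pointing down it reaches from about 400 to 875 mm from the base axis. Payload 4.4 kg.
Tool frame: the origin (TCP) lies at the very end of the fingers, on their centre line; the grasp point (between the pads) lies 19 mm behind it; z points along the fingers, y is the line along which they close (so a half turn about z gives the same grasp; the last joint's range is limited). The gripper opens to 85 mm and grips with 20 to 120 N. Pads are 22 mm wide; open, the fingers measure 114 mm over their backs; the gripper's body (76 mm by 85 mm) begins 54 mm behind the grasp point. The pads swing forward as they close: fully open they stand 13 mm farther back than shut.
Start: joints at [-1.29, 0.628, 0.038, 1.517, -0.027, 0.996, -0.02], TCP at [220.904, 611.326, 191.513] pointing down, gripper open.
Joint ranges: [-3.06, 3.06], [-0.37, 2.12], [-1.25, 1.32], [0.18, 2.47], [-1.1, 4.24], [0.23, 1.98], [-2.94, 2.94]. Speed limits (rad/s): [2.57, 2.57, 3.14, 3.14, 3.14, 3.14, 3.14].

## Interface

Orientations are given as [roll, pitch, yaw] about the fixed x, y, z axes, in that order (R = Rz(yaw) Ry(pitch) Rx(roll)).
In Python, from cell import ctrl gives the robot as it stands.
- The arm moves only by the tool step_arm, never from a script. Its argument "series" is a list that holds one entry, the list of rows, each a list of 7 numbers: the turn, a rotation vector about the tool's x, y, z as a fraction of full scale, then the shift along the tool's x, y, z as a fraction of full scale, then the closure, from 0 (fully open) to 1 (shut). In form: [[[ax, ay, az, tx, ty, tz, gripper], ...]]. A call has 1 to 12 rows; each row shifts and turns the commanded pose from where the row before left it, along the tool's axes as they then stand; what a row does not reach is not made up. Full scale, the value 1, is 150 mm for a shift and 45 degrees for a turn. A row lasts 1/10 s, in which the tool goes at most 50 mm and 8.59 degrees, less where a joint would pass 70% of its speed; a pose out of reach is approached as far as the arm can. A call with a number of a shift or a turn outside -1 to 1 is refused whole. A call with a gripper value outside its range is refused whole. The fingers move at their own pace and stop on an object; the grip force is fixed at half the most. Time passes only in rows, so rows that do not move let the fingers close. It gives the time, the measured TCP pose, the force, the opening and the grip force at its end, in the units of the state.
- ctrl.read_state(): the state, without advancing time (a new reading comes with each control period).
- ctrl.get_image(name): name is "side" or "top"; returns a dict with "img" (480x640x3 uint8, red, green, blue), "fx", "fy", "cx", "cy" (pixels), "dist" ([k1, k2, p1, p2, k3] as OpenCV has them; the pictures are not rectified), "R" (3x3) and "t" (3): a world point X has camera coordinates R X + t. Camera axes: x right, y down, z forward; pixel columns grow to the right and rows downward; lengths in mm; the calibration is good to about 2 mm. A picture is of the moment at which its call begins. There is no depth.
- ctrl.finish_job(): hands the job in; it is judged then, once.
Trained networks look in a picture, given as the dict that the camera call returned (one of the last four; its "shot" number tells which), for a name from the list of things; names that differ only in an ending like _2 or _b are one class to them, and where a whole thing is asked for, a point or a joint stands for the part that bears it (a point fixed in the world has none). Each returns a list of dicts, best first, with "score" (0 to 1); they miss things now and then, are a little off and sometimes report something else, mostly with a low value. They report only what shows in the picture. A call takes as long as a camera call. They do not tell look-alikes from the thing itself.
- ctrl.recognise(picture, thing): "centre" ([column, row] in pixels, amid what is visible of it).
The state is a dict: "clock": time; "qpos": joint angles; "qd": joint speeds; "tau": joint torques, N m; "eef_pos": TCP position; "tool_rot": TCP orientation; "force": force on the tool from outside, world axes, zero at the start; "torque": the same for the moment, N m; "width": finger opening in mm; "gripper_force": force on a finger pad.
Only numpy, scipy, OpenCV 4.12 (cv2) and the standard library are available. Lean on these libraries where they do the work, as an engineer would, in place of code of your own. Each camera call takes 0.05 s, during which the arm holds its last target. There are 200 camera calls.

## Working session

There is one attempt and no reset: what is moved stays moved. The work goes in short steps, Python scripts to look and compute and a tool call to move; the robot and the scene stay as the last step left them, time stands still between calls to the robot, and variables do not carry over. Pictures are saved under pics/ and viewed, at most 11 in all, crops included, and the job is handed in when it is done.

Besides the shell and the picture viewer there is one more tool, called after "Request:" as name([rows], argument=value, ...), one row to a line, values as JSON. step_arm: Moves the arm, as the interface text tells. Shift numbers are shares of 150 mm and turn numbers shares of 45 degrees, none past 1 either way. Its arguments: {"type":"object","properties":{"series":{"type":"array","items":{"type":"array","items":{"type":"array","items":{"type":"number","minimum":-1,"maximum":1}}}}},"required":["series"]}

```bash
mkdir -p pics; ls; cat > h.py <<'E'
import numpy as np, cv2
from cell import ctrl
def K(d): return np.array([[d['fx'],0,d['cx']],[0,d['fy'],d['cy']],[0,0,1.]])
def ray(d,px):
    u=cv2.undistortPoints(np.array([[px]],float),K(d),np.array(d['dist'],float))[0,0]
    R=np.array(d['R']);t=np.array(d['t']);return -R.T@t, R.T@np.array([u[0],u[1],1.])
def atz(d,px,z):
    o,v=ray(d,px);return o+v*(z-o[2])/v[2]
def proj(d,P):
    R=np.array(d['R'],float);return cv2.projectPoints(np.array(P,float).reshape(-1,1,3),cv2.Rodrigues(R)[0],np.array(d['t'],float),K(d),np.array(d['dist'],float))[0][:,0]
def save(d,n,crop=None,s=1):
    im=d['img'][:,:,::-1]
    if crop: x0,y0,x1,y1=crop; im=im[y0:y1,x0:x1]
    if s!=1: im=cv2.resize(im,None,fx=s,fy=s,interpolation=cv2.INTER_CUBIC)
    cv2.imwrite('pics/'+n,np.ascontiguousarray(im))
E
python3 - <<'E'
from h import *
print(ctrl.read_state())
for n in('top','side'):
    d=ctrl.get_image(n);save(d,n+'0.png')
    o,_=ray(d,[320,240]);print(n,o.round(),d['fx'],np.round(d['R'],2).tolist())
    for th,z in(('machine',35),('shaft',130),('flat',130),('collar',13),('screw_head',13),('disc_centre',11),('offcut_centre',18),('mallet_centre',110),('gouge_centre',13)):
        print(th,[(np.round(r['score'],2),np.round(r['centre']).tolist(),atz(d,r['centre'],z)[:2].round().tolist()) for r in ctrl.recognise(d,th)[:4]])
E
```

```text
pics
{'clock': 0.0, 'qpos': array([-1.28977727,  0.62936849,  0.03842168,  1.51838671, -0.02698307,
        0.99629427, -0.02001243]), 'qd': array([ 0.00073246,  0.00027013, -0.00174039, -0.00073026, -0.00058637,
        0.00051923,  0.00038951]), 'tau': array([-1.19643068e-03, -5.63393497e+01,  1.22580741e+00, -1.93440109e+01,
        1.10445012e-02,  1.05606130e-02,  6.46311932e-06]), 'eef_pos': array([220.66545635, 610.63814237, 190.56832367]), 'tool_rot': array([-3.13965356e+00,  2.94930243e-05,  2.79478638e+00]), 'force': array([-0.30726941, -0.40441187, -1.28686984]), 'torque': array([0.01390711, 0.02421947, 0.03493429]), 'gripper_force': 0.0, 'width': 85.3928642685584}
top [ 366.  -19. 1376.] 477.7229715940209 [[0.01, -1.0, -0.0], [-0.99, -0.01, -0.13], [0.13, 0.0, -0.99]]
machine [(np.float64(0.73), [395.0, 340.0], [253.0, -236.0]), (np.float64(0.69), [274.0, 256.0], [481.0, 102.0])]
shaft [(np.float64(0.46), [408.0, 347.0], [242.0, -255.0])]
flat [(np.float64(0.39), [403.0, 340.0], [260.0, -242.0])]
collar [(np.float64(0.56), [342.0, 257.0], [481.0, -90.0]), (np.float64(0.49
[... 607 characters left out ...]
), [264.0, 363.0], [250.0, -241.0]), (np.float64(0.55), [277.0, 240.0], [476.0, 98.0])]
shaft [(np.float64(0.68), [258.0, 301.0], [278.0, -182.0]), (np.float64(0.57), [274.0, 208.0], [471.0, 92.0])]
flat []
collar [(np.float64(0.7), [322.0, 284.0], [486.0, -90.0])]
screw_head [(np.float64(0.68), [319.0, 286.0], [474.0, -93.0]), (np.float64(0.6), [355.0, 309.0], [495.0, -201.0])]
disc_centre [(np.float64(0.58), [373.0, 209.0], [795.0, 106.0])]
offcut_centre [(np.float64(0.84), [426.0, 243.0], [789.0, -111.0]), (np.float64(0.55), [279.0, 238.0], [498.0, 123.0])]
mallet_centre [(np.float64(0.77), [239.0, 166.0], [524.0, 380.0])]
gouge_centre [(np.float64(0.96), [483.0, 389.0], [554.0, -499.0])]
```

View pics/top0.png

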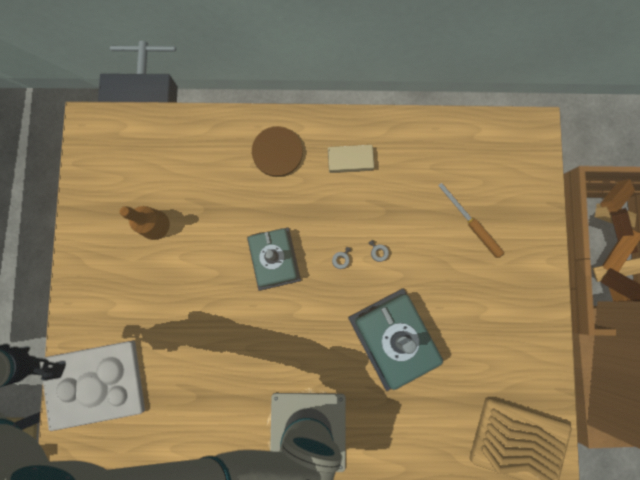

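View pics/side0.png

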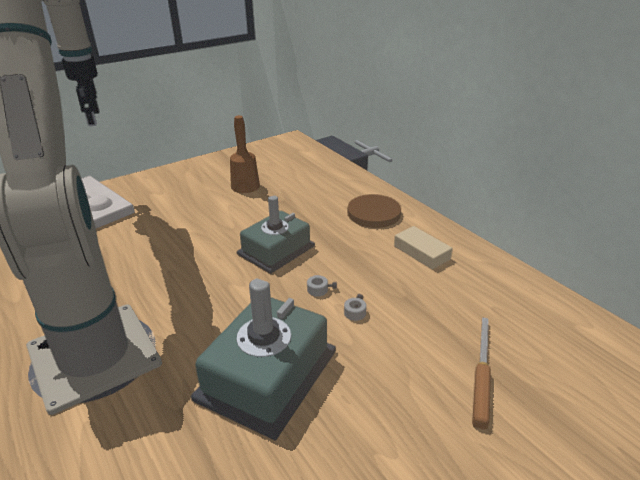

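Smaller machine: top (273,257), spindle top near (271,256), rib toward (267,238) i.e. away from the robot. Target collar: the right-hand one, top (380,252), screw head near (373,243). Zoom into both.

```bash
python3 - <<'E'
from h import *
t=ctrl.get_image('top');s=ctrl.get_image('side')
def c(d,x,y,w,h,z): return cv2.resize(np.ascontiguousarray(d['img'][y:y+h,x:x+w,::-1]),None,fx=z,fy=z,interpolation=cv2.INTER_CUBIC)
a=np.hstack([c(t,240,220,66,50,6)[:300],c(t,330,220,66,50,6)[:300]])
b=np.hstack([c(s,230,190,88,80,4.5)[:300],c(s,330,265,88,80,4.5)[:300]])
b=b[:300,:792] 
full=np.vstack([a,cv2.resize(np.hstack([c(s,235,188,80,60,4.95),c(s,320,265,80,60,4.95)]),(792,300))])
cv2.imwrite('pics/z1.png',full)
E
```

```text
(no output)
```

View pics/z1.png

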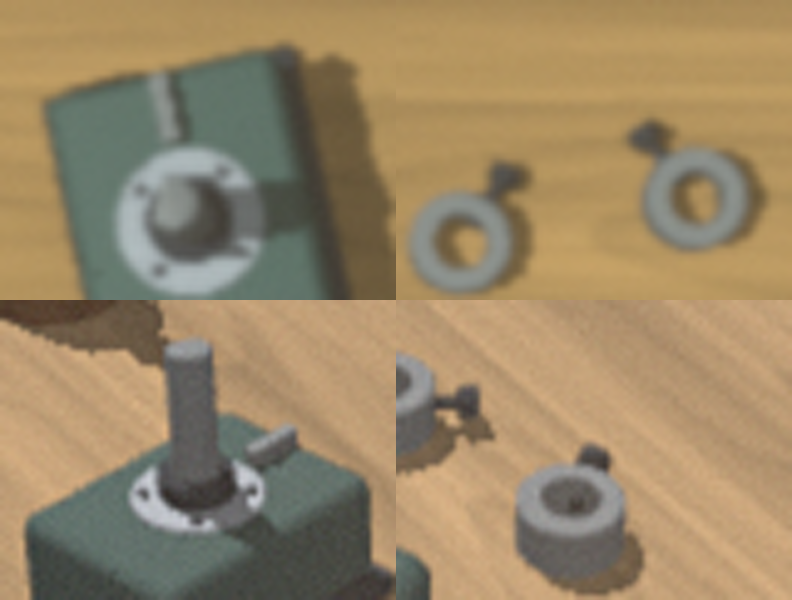

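```bash
python3 - <<'E'
from h import *
t=ctrl.get_image('top');s=ctrl.get_image('side')
P=lambda d,n,x,y,z: print(n,atz(d,[x,y],z).round(1))
P(t,'plate',271.8,256.7,72);P(t,'sptop',269.7,253.5,155);P(s,'sptop',273.2,198,155)
T=lambda X,Y:(240+X/6,220+Y/6)
P(t,'rib near',*T(174,136),80);P(t,'rib far',*T(159,75),80)
P(s,'rib near',286.5,219,80);P(s,'rib far',294.2,214.4,80)
for n,X,Y in(('cor L',45,105),('cor R',265,55)):P(t,n,*T(X,Y),66)
P(t,'collar',380,253,26);P(t,'head',372.3,242.3,17)
P(s,'collar',355.2,304.6,26);P(s,'head',360.2,296.6,15)
# collar ring fit: bright pixels check
E
```

```text
plate [475.9 104.3  72. ]
sptop [477.1 102.  155. ]
sptop [474.3  97.7 155. ]
rib near [513.6 112.   80. ]
rib far [541.6 119.5  80. ]
rib near [511.3 104.   80. ]
rib far [538.8 111.6  80. ]
cor L [529.  173.2  66. ]
cor R [553.3  72.2  66. ]
collar [ 493.4 -198.2   26. ]
head [ 524.8 -177.5   17. ]
collar [ 494.7 -200.9   26. ]
head [ 528.  -176.2   15. ]
```

```bash
cat >> h.py <<'E'
from scipy.spatial.transform import Rotation as Ro
def to(x,y,z,yaw,n=None):
    s=ctrl.read_state();R0=Ro.from_euler('xyz',s['tool_rot']);p=s['eef_pos']
    print('clk',round(s['clock'],2),'p',p.round(1),'rpy',s['tool_rot'].round(3),'w',round(s['width'],1),'gf',round(s['gripper_force'],1),'F',s['force'].round(1),'q7',s['qpos'][6].round(2))
    d=R0.inv().apply(np.array([x,y,z])-p)/150
    rv=(R0.inv()*Ro.from_euler('xyz',[np.pi,0,yaw])).as_rotvec()/np.radians(45)
    n=n or max(1,int(np.ceil(max(np.linalg.norm(d)*150/48,np.linalg.norm(rv)*45/8.4))))
    print('total rot',rv.round(4),'shift',d.round(4),'rows',n,'each',(rv/n).round(4),(d/n).round(4))
E
python3 -c "
from h import *
to(475.8,101.5,190,2.816)"
```

```text
clk 1.2 p [220.9 611.3 191.5] rpy [ 3.142 -0.     2.795] w 85.5 gf 0.0 F [ 0.6  0.3 -0.4] q7 -0.02
total rot [ 0.     -0.0001 -0.027 ] shift [-2.7534 -2.6189  0.0099] rows 12 each [ 0.     -0.     -0.0022] [-0.2295 -0.2182  0.0008]
```

Request:
step_arm([
  [[0, 0, -0.002, -0.2295, -0.218, 0, 0], [0, 0, -0.002, -0.2295, -0.218, 0, 0], [0, 0, -0.002, -0.2295, -0.218, 0, 0], [0, 0, -0.002, -0.2295, -0.218, 0, 0], [0, 0, -0.002, -0.2295, -0.218, 0, 0], [0, 0, -0.002, -0.2295, -0.218, 0, 0], [0, 0, -0.002, -0.2295, -0.218, 0, 0], [0, 0, -0.002, -0.2295, -0.218, 0, 0], [0, 0, -0.002, -0.2295, -0.218, 0, 0], [0, 0, -0.002, -0.2295, -0.218, 0, 0], [0, 0, -0.002, -0.2295, -0.218, 0, 0], [0, 0, -0.002, -0.2295, -0.218, 0, 0]],
])

```text
clock: 2.4
eef_pos: [481.3, 102.4, 191.8]
tool_rot: [3.141, 0.001, 2.814]
force: [1.2, 0.8, -0.3]
width: 85.2
gripper_force: 0.0
```

```bash
python3 -c "
from h import *
to(475.8,101.5,113,2.816)
d=ctrl.get_image('side');save(d,'s2.png',(215,130,335,220),6)"
```

```text
clk 2.4 p [481.3 102.4 191.8] rpy [3.141e+00 1.000e-03 2.814e+00] w 85.2 gf 0.0 F [ 1.2  0.8 -0.3] q7 1.02
total rot [ 0.0008  0.0008 -0.0027] shift [ 0.0328 -0.0178  0.5255] rows 2 each [ 0.0004  0.0004 -0.0014] [ 0.0164 -0.0089  0.2628]
```

View pics/s2.png

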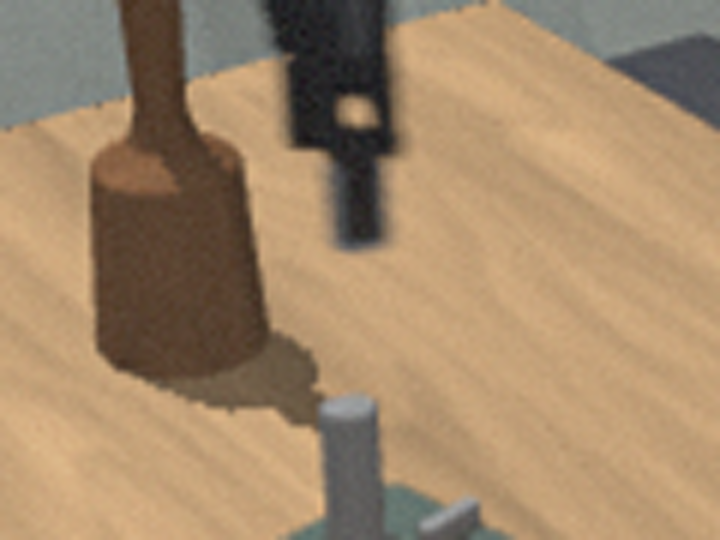

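The gripper stands over the spindle (side crop: fingertip at (358,245), spindle top at (348,405)); the mallet is well clear. Descend and pinch.

Request:
step_arm([
  [[0, 0, 0, 0.033, -0.018, 0.1, 0], [0, 0, 0, 0, 0, 0.2, 0], [0, 0, 0, 0, 0, 0.22, 0], [0, 0, 0, 0, 0, 0, 0.5], [0, 0, 0, 0, 0, 0, 1], [0, 0, 0, 0, 0, 0, 1], [0, 0, 0, 0, 0, 0, 1], [0, 0, 0, 0, 0, 0, 1], [0, 0, 0, 0, 0, 0, 1], [0, 0, 0, 0, 0, 0, 1]],
])

```text
clock: 3.45
eef_pos: [476.4, 103.4, 115.3]
tool_rot: [3.14, 0.003, 2.814]
force: [-0.5, -0.7, 9.2]
width: -0.2
gripper_force: 4.4
```

```bash
python3 -c "
from h import *
to(475.8,101.5,113,2.816)"
```

```text
clk 3.45 p [476.4 103.4 115.3] rpy [3.140e+00 3.000e-03 2.814e+00] w -0.2 gf 4.4 F [-0.5 -0.7  9.2] q7 1.03
total rot [ 0.0026  0.004  -0.0032] shift [-0.0003 -0.0134  0.0151] rows 1 each [ 0.0026  0.004  -0.0032] [-0.0003 -0.0134  0.0151]
```

```bash
python3 -c "
from h import *
d=ctrl.get_image('side');t=ctrl.get_image('top')
def c(d,x,y,w,h,z): return cv2.resize(np.ascontiguousarray(d['img'][y:y+h,x:x+w,::-1]),None,fx=z,fy=z,interpolation=cv2.INTER_CUBIC)
cv2.imwrite('pics/z3.png',np.hstack([c(d,215,140,100,150,4),c(t,220,180,100,150,4)]))
print(proj(d,[476,103,115]),proj(t,[476,103,115]),ctrl.read_state()['width'])"
```

```text
[[273.64070832 211.31135744]] [[270.7712067  255.29270283]] -0.15163435408294632
```

View pics/z3.png

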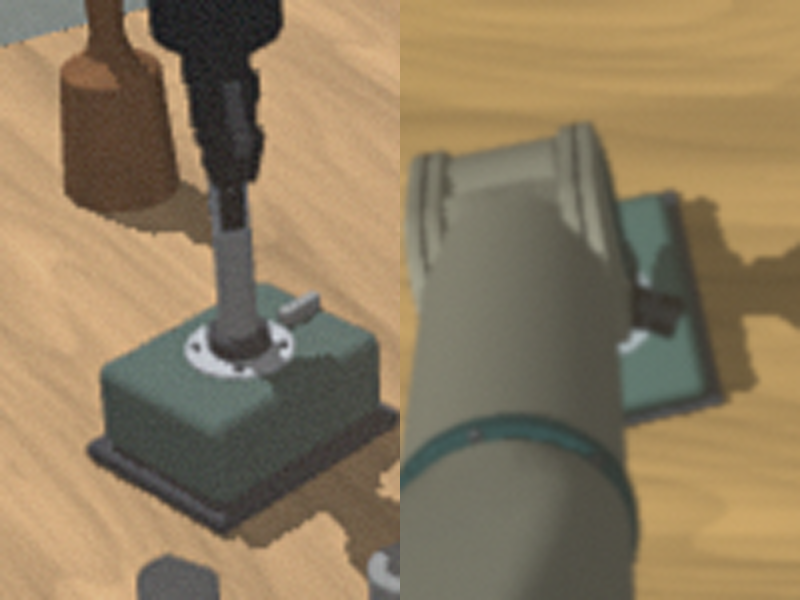

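```bash
python3 -c "
from h import *
d=ctrl.get_image('side');t=ctrl.get_image('top')
print(proj(d,[221,611,191.5]),proj(d,[221,611,235]),proj(d,[481,102,192]),proj(d,[481,102,205]),proj(d,[476,101,[155][0]]),proj(t,[221,611,191.5]),proj(t,[221,611,235]))
print({k:v for k,v in d.items() if k!='img'})
for P in ([529,440,0],[476,103,70],[476,103,155]):print(P,proj(d,P))
"
```

```text
[[ 99.23103106 136.96194745]] [[ 95.18283057 121.85989482]] [[273.83749195 182.66229471]] [[273.52061504 177.69767505]] [[273.11117446 197.2321612 ]] [[ 57.26848572 354.69220926]] [[ 47.33246283 356.86286919]]
{'fx': 524.2230058024895, 'fy': 524.2230058024895, 'cx': 314.70302875353093, 'cy': 239.776501328407, 'dist': array([0.05178302, 0.        , 0.        , 0.        , 0.        ]), 'R': array([[ 0.83005402, -0.55754779, -0.01227933],
       [-0.32119475, -0.45994975, -0.8278165 ],
       [ 0.45589939,  0.69107647, -0.56086456]]), 't': array([-435.84972047,  226.42930366, 1048.24347312]), 'shot': 10}
[529, 440, 0] [[234.93680742 191.71335689]]
[476, 103, 70] [[274.66855158 226.92849336]]
[476, 103, 155] [[272.68852784 196.89250612]]
```

```bash
python3 -c "
from h import *
t=ctrl.get_image('top');d=ctrl.get_image('side')
out=[]
for n,dd,(x,y) in(('side0',d,(50,60)),('top0',t,(10,300))):
    im=cv2.imread('pics/'+n+'.png')
    im=cv2.resize(im[y:y+100,x:x+100],None,fx=4,fy=4,interpolation=cv2.INTER_CUBIC)
    for z,c in((191.5,(0,0,255)),(204,(0,255,0)),(240,(255,0,0))):
        for k in(-42,0,42):
            p=(proj(dd,[221+k*.34,611+k*.94,z])[0]-[x,y])*4
            cv2.circle(im,(int(p[0]),int(p[1])),4,c,1)
    out.append(im)
cv2.imwrite('pics/z4.png',np.hstack(out))"
```

```text
(no output)
```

View pics/z4.png

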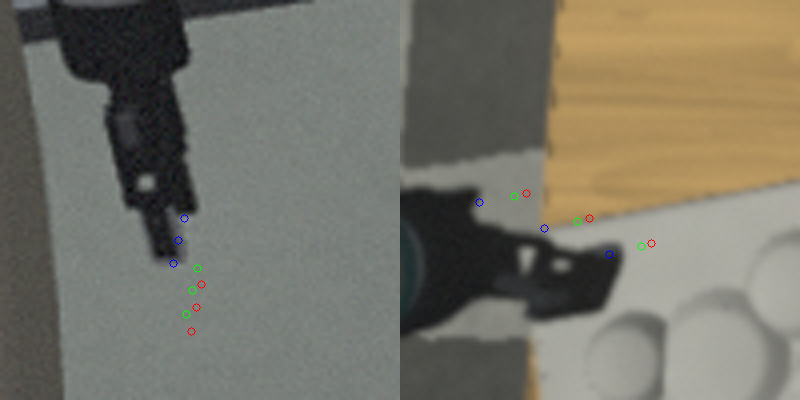

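The side view shows the shut fingertips ending at the spindle's top (235,228), and the projected TCP lands about 40 mm below the seen fingertips in both views. The real fingertips therefore sit about 40 mm above the TCP reading, and the fingers shut on top of the spindle (9 N upward agrees). I'll open, go 40 mm lower and pinch again.

Request:
step_arm([
  [[0, 0, 0, 0, 0, -0.1, 0], [0, 0, 0, 0, -0.013, 0, 0], [0, 0, 0, 0, 0, 0, 0], [0, 0, 0, 0, 0, 0, 0], [0, 0, 0, 0, 0, 0, 0], [0, 0, 0, 0, 0, 0.12, 0], [0, 0, 0, 0, 0, 0.13, 0], [0, 0, 0, 0, 0, 0.13, 0], [0, 0, 0, 0, 0, 0, 0]],
])

```text
clock: 4.65
eef_pos: [472.1, 100.9, 69.3]
tool_rot: [-3.139, -0.004, 2.814]
force: [-0.3, 0.1, -0.2]
width: 85.5
gripper_force: 0.0
```

Request:
step_arm([
  [[0, 0, 0, 0, 0, 0, 1], [0, 0, 0, 0, 0, 0, 1], [0, 0, 0, 0, 0, 0, 1], [0, 0, 0, 0, 0, 0, 1], [0, 0, 0, 0, 0, 0, 1], [0, 0, 0, 0, 0, 0, 1]],
])

```text
clock: 5.25
eef_pos: [476.0, 103.5, 72.5]
tool_rot: [3.138, 0.003, 2.815]
force: [1.8, 5.4, 4.4]
width: 18.8
gripper_force: 59.2
```

```bash
python3 -c "
from h import *
to(475.8,101.5,73,2.816);print(ctrl.read_state()['torque'])"
```

```text
clk 5.25 p [476.  103.5  72.5] rpy [3.138e+00 3.000e-03 2.815e+00] w 18.8 gf 59.2 F [1.8 5.4 4.4] q7 1.04
total rot [ 0.0046  0.0034 -0.0008] shift [-0.0031 -0.0127 -0.0033] rows 1 each [ 0.0046  0.0034 -0.0008] [-0.0031 -0.0127 -0.0033]
[ 0.47153995 -0.04369322  0.01931026]
```

Request:
step_arm([
  [[0, 0, 0, 0, 0.013, 0, 1], [0, 0, 0.159, 0.002, 0, 0, 1], [0, 0, 0.159, 0.002, 0, 0, 1], [0, 0, 0.159, 0.002, 0, 0, 1], [0, 0, 0.159, 0.002, 0, 0, 1], [0, 0, 0.159, 0.002, 0, 0, 1], [0, 0, 0.159, 0.002, 0, 0, 1], [0, 0, 0.159, 0.002, 0, 0, 1], [0, 0, 0.159, 0.002, 0, 0, 1], [0, 0, 0, 0, 0, 0, 1], [0, 0, 0, 0, 0, 0, 1], [0, 0, 0, 0, 0, 0, 1]],
])

```text
clock: 6.45
eef_pos: [475.7, 105.9, 72.5]
tool_rot: [3.137, -0.0, 1.818]
force: [4.2, 3.6, 5.0]
width: 18.7
gripper_force: 60.5
```

```bash
python3 -c "
from h import *
for i in range(4):
    to(475.8,101.5,73,1.816);ctrl.get_image('top')
d=ctrl.get_image('side');t=ctrl.get_image('top')
def c(d,x,y,w,h,z): return cv2.resize(np.ascontiguousarray(d['img'][y:y+h,x:x+w,::-1]),None,fx=z,fy=z,interpolation=cv2.INTER_CUBIC)
cv2.imwrite('pics/z5.png',np.hstack([c(d,225,140,100,150,4),c(t,220,180,100,150,4)]))
"
```

```text
clk 6.45 p [475.7 105.9  72.5] rpy [ 3.137 -0.     1.818] w 18.7 gf 60.5 F [4.2 3.6 5. ] q7 0.37
total rot [ 0.0062 -0.0005  0.0023] shift [-0.0285 -0.0067 -0.0034] rows 1 each [ 0.0062 -0.0005  0.0023] [-0.0285 -0.0067 -0.0034]
clk 6.5 p [475.7 105.9  72.5] rpy [ 3.137 -0.     1.818] w 18.2 gf 60.5 F [4.7 4.4 4.7] q7 0.37
total rot [ 0.0061 -0.0005  0.0023] shift [-0.0284 -0.0065 -0.0033] rows 1 each [ 0.0061 -0.0005  0.0023] [-0.0284 -0.0065 -0.0033]
clk 6.55 p [475.7 105.9  72.5] rpy [ 3.137 -0.     1.818] w 18.7 gf 60.5 F [5.1 3.5 4.6] q7 0.37
total rot [ 0.0061 -0.0006  0.0023] shift [-0.0286 -0.0067 -0.0034] rows 1 each [ 0.0061 -0.0006  0.0023] [-0.0286 -0.0067 -0.0034]
clk 6.6 p [475.7 105.9  72.5] rpy [ 3.137 -0.     1.818] w 18.5 gf 60.5 F [4.  3.2 4.8] q7 0.37
total rot [ 0.0061 -0.0006  0.0022] shift [-0.0286 -0.0066 -0.0035] rows 1 each [ 0.0061 -0.0006  0.0022] [-0.0286 -0.0066 -0.0035]
```

View pics/z5.png

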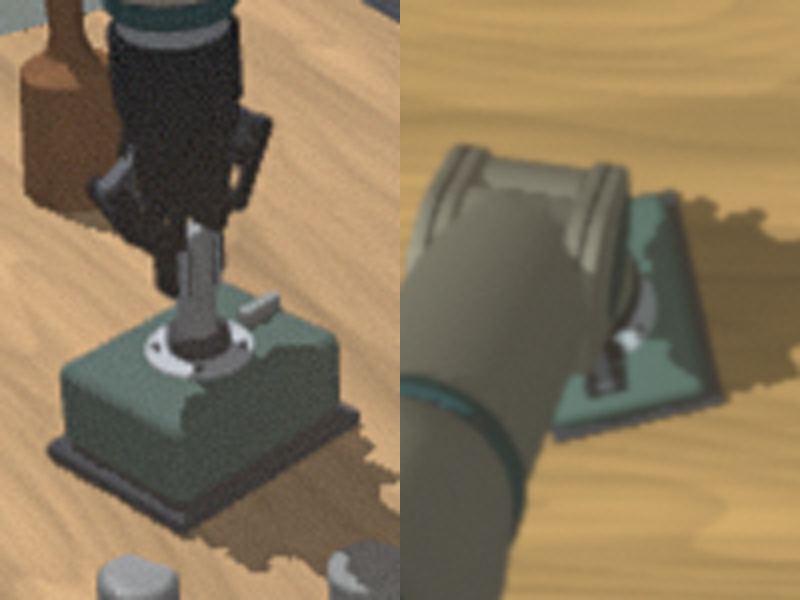

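Spindle is pinched square (width 18.7) and turned to the rib direction; the side view shows the fingers either side of the spindle, left tip at (165,290), in line with the rib. Release and pinch once across the round in the final orientation to learn the axis position.

```bash
python3 -c "
from h import *
to(478.2,105.1,73,0.245,11)
d=ctrl.get_image('side');print(proj(d,[476,103,113]),proj(d,[476,103,250]),proj(d,[476,103,300]))"
```

```text
clk 6.75 p [475.7 105.9  72.5] rpy [ 3.137e+00 -1.000e-03  1.818e+00] w 18.6 gf 60.5 F [4.2 3.4 3.9] q7 0.37
total rot [ 0.0042 -0.0053  2.0025] shift [-0.0092  0.0148 -0.0033] rows 11 each [ 0.0004 -0.0005  0.182 ] [-0.0008  0.0013 -0.0003]
[[273.68734343 212.01874933]] [[270.266703   160.42575127]] [[268.89141749 139.84656882]]
```

Request:
step_arm([
  [[0, 0, 0, 0, 0, 0, 0], [0, 0, 0, 0, 0, 0, 0], [0, 0, 0, 0, 0, 0, 0], [0, 0, 0, 0, 0, 0, 0], [0, 0, 0, -0.009, 0.015, 0, 0]],
])

```text
clock: 7.3
eef_pos: [475.1, 103.9, 71.3]
tool_rot: [-3.14, -0.0, 1.815]
force: [-0.1, 0.6, 0.1]
width: 85.6
gripper_force: 0.0
```

Request:
step_arm([
  [[0, 0, 0.182, 0, 0, 0, 0], [0, 0, 0.182, 0, 0, 0, 0], [0, 0, 0.182, 0, 0, 0, 0], [0, 0, 0.182, 0, 0, 0, 0], [0, 0, 0.182, 0, 0, 0, 0], [0, 0, 0.182, 0, 0, 0, 0], [0, 0, 0.182, 0, 0, 0, 0], [0, 0, 0.182, 0, 0, 0, 0], [0, 0, 0.182, 0, 0, 0, 0], [0, 0, 0.182, 0, 0, 0, 0], [0, 0, 0.182, 0, 0, 0, 0], [0, 0, 0, 0, 0, 0, 0]],
])

```text
clock: 8.5
eef_pos: [475.7, 103.9, 71.2]
tool_rot: [3.141, 0.001, 0.242]
force: [0.5, -0.2, -0.6]
width: 85.0
gripper_force: 0.0
```

```bash
python3 -c "
from h import *
to(478.2,105.1,73,0.245)"
```

```text
clk 8.5 p [475.7 103.9  71.2] rpy [3.141e+00 1.000e-03 2.420e-01] w 85.0 gf 0.0 F [ 0.5 -0.2 -0.6] q7 -0.74
total rot [ 0.0011  0.0008 -0.0034] shift [ 0.0183 -0.0037 -0.0119] rows 1 each [ 0.0011  0.0008 -0.0034] [ 0.0183 -0.0037 -0.0119]
```

Request:
step_arm([
  [[0, 0, 0, 0.018, -0.004, -0.012, 0.5], [0, 0, 0, 0, 0, 0, 1], [0, 0, 0, 0, 0, 0, 1], [0, 0, 0, 0, 0, 0, 1], [0, 0, 0, 0, 0, 0, 1], [0, 0, 0, 0, 0, 0, 1], [0, 0, 0, 0, 0, 0, 1]],
])

```text
clock: 9.2
eef_pos: [478.3, 104.9, 73.5]
tool_rot: [3.142, -0.0, 0.242]
force: [-1.2, -1.4, 4.3]
width: 22.7
gripper_force: 59.1
```

```bash
python3 -c "
from h import *
to(478.2,105.1,73,0.245)"
```

```text
clk 9.2 p [478.3 104.9  73.5] rpy [ 3.142 -0.     0.242] w 22.7 gf 59.1 F [-1.2 -1.4  4.3] q7 -0.75
total rot [ 0.0001 -0.0004 -0.0037] shift [-0.0003 -0.0013  0.0036] rows 1 each [ 0.0001 -0.0004 -0.0037] [-0.0003 -0.0013  0.0036]
```

Request:
step_arm([
  [[0, 0, 0, 0, 0, 0, 0], [0, 0, 0, 0, 0, 0, 0], [0, 0, 0, 0, 0, 0, 0], [0, 0, 0, 0, 0, 0, 0], [0, 0, 0, 0, 0, -0.22, 0], [0, 0, 0, 0, 0, -0.24, 0]],
])

```text
clock: 9.8
eef_pos: [477.1, 104.9, 142.3]
tool_rot: [3.141, 0.003, 0.242]
force: [0.7, -0.1, 0.1]
width: 85.8
gripper_force: 0.0
```

Request:
step_arm([
  [[0, 0, 0, -0.0445, 0.281, 0, 0], [0, 0, 0, -0.0445, 0.281, 0, 0], [0, 0, 0, -0.0445, 0.281, 0, 0], [0, 0, 0, -0.0445, 0.281, 0, 0], [0, 0, 0, -0.0445, 0.281, 0, 0], [0, 0, 0, -0.0445, 0.281, 0, 0], [0, 0, 0, -0.0445, 0.281, 0, 0]],
])

```text
clock: 10.5
eef_pos: [503.5, -194.0, 142.2]
tool_rot: [-3.141, -0.0, 0.242]
force: [0.8, 0.6, -0.8]
width: 85.8
gripper_force: 0.0
```

Request:
step_arm([
  [[0, 0, 0.17, 0, 0, 0, 0], [0, 0, 0.17, 0, 0, 0, 0], [0, 0, 0.17, 0, 0, 0, 0], [0, 0, 0.17, 0, 0, 0, 0], [0, 0, 0.17, 0, 0, 0, 0], [0, 0, 0.17, 0, 0, 0, 0], [0, 0, 0.17, 0, 0, 0, 0], [0, 0, 0.17, 0, 0, 0, 0], [0, 0, 0.17, 0, 0, 0, 0], [0, 0, 0, 0, 0, 0, 0]],
])

```text
clock: 11.5
eef_pos: [503.4, -192.3, 141.9]
tool_rot: [3.14, 0.0, -0.96]
force: [-0.5, -0.3, -0.3]
width: 85.1
gripper_force: 0.0
```

```bash
python3 - <<'E'
from h import *
to(503.7,-192.3,40,-0.96)
t=ctrl.get_image('top');s=ctrl.get_image('side')
for d in(t,s):
    for n in('collar','screw_head','flat','shaft'): print(n,[(round(float(r['score']),2),np.round(r['centre'],1).tolist(),atz(d,r['centre'],13 if n[0] in'c' or n[1]=='c' else 130)[:2].round().tolist()) for r in ctrl.recognise(d,n)[:3]])
a=cv2.resize(np.ascontiguousarray(t['img'][215:290,255:321,::-1]),(528,600),interpolation=cv2.INTER_CUBIC)
cv2.imwrite('pics/z6.png',a)
E
```

```text
clk 11.5 p [ 503.4 -192.3  141.9] rpy [ 3.14  0.   -0.96] w 85.1 gf 0.0 F [-0.5 -0.3 -0.3] q7 -1.32
total rot [0.0015 0.0002 0.0005] shift [ 0.0011 -0.0023  0.679 ] rows 3 each [0.0005 0.0001 0.0002] [ 0.0004 -0.0008  0.2263]
collar [(0.4, [380.1, 259.4], [476.0, -200.0])]
screw_head []
flat [(0.62, [403.4, 341.1], [258.0, -243.0])]
shaft [(0.56, [408.6, 344.2], [250.0, -256.0])]
collar [(0.82, [318.8, 283.7], [480.0, -85.0]), (0.65, [356.9, 309.2], [498.0, -203.0])]
screw_head [(0.96, [357.0, 307.5], [502.0, -199.0]), (0.57, [319.8, 285.1], [479.0, -90.0])]
flat []
shaft [(0.79, [259.7, 298.0], [284.0, -177.0]), (0.46, [271.5, 207.1], [470.0, 101.0])]
```

View pics/z6.png

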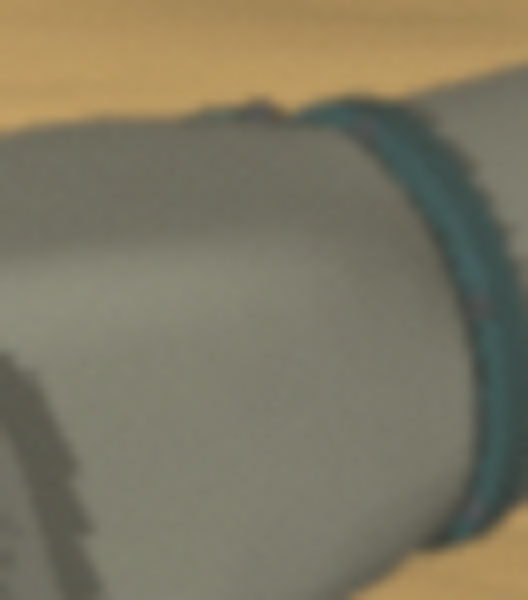

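The top view of the machine is hidden by the arm; carry on. Lower around collar plus screw head, closing along the screw line.

Request:
step_arm([
  [[0, 0, 0, 0, 0, 0.3, 0], [0, 0, 0, 0, 0, 0.3, 0], [0, 0, 0, 0, 0, 0.25, 0], [0, 0, 0, 0, 0, 0.1, 0], [0, 0, 0, 0, 0, 0.1, 0], [0, 0, 0, 0, 0, 0.1, 0], [0, 0, 0, 0, 0, 0.063, 0], [0, 0, 0, 0, 0, 0, 0]],
])

```text
clock: 12.8
eef_pos: [503.0, -192.2, -40.5]
tool_rot: [3.141, 0.002, -0.96]
force: [-0.7, 0.1, -0.2]
width: 85.3
gripper_force: 0.0
```

```bash
python3 - <<'E'
from h import *
to(503.7,-192.3,-40,-0.96)
s=ctrl.get_image('side');save(s,'s7.png',(310,230,410,330),6)
E
```

```text
clk 12.8 p [ 503.  -192.2  -40.5] rpy [ 3.141e+00  2.000e-03 -9.600e-01] w 85.3 gf 0.0 F [-0.7  0.1 -0.2] q7 -1.2
total rot [0.0002 0.0023 0.0004] shift [ 0.0034 -0.0032 -0.0033] rows 1 each [0.0002 0.0023 0.0004] [ 0.0034 -0.0032 -0.0033]
```

View pics/s7.png

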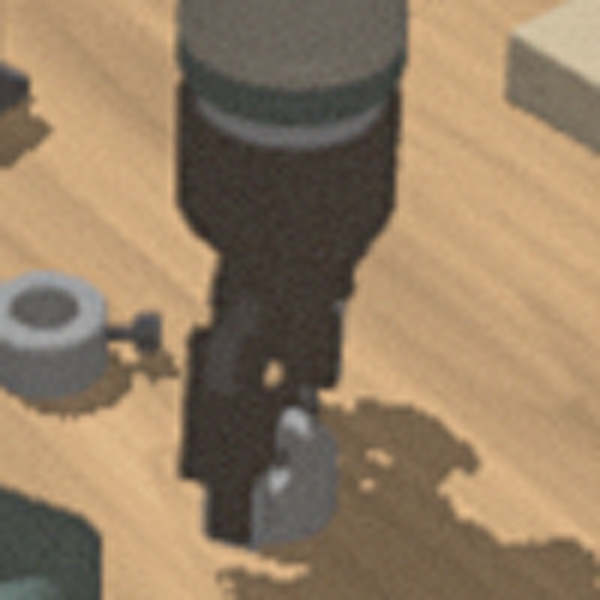

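The near finger (228,515) stands in front of the collar (centre ~ (290,490)), laterally where expected. Close.

Request:
step_arm([
  [[0, 0, 0, 0, 0, 0, 0.3], [0, 0, 0, 0, 0, 0, 0.5], [0, 0, 0, 0, 0, 0, 0.5], [0, 0, 0, 0, 0, 0, 0.5], [0, 0, 0, 0, 0, 0, 0.5]],
])

```text
clock: 13.35
eef_pos: [504.0, -192.8, -38.5]
tool_rot: [-3.141, -0.001, -0.959]
force: [-1.2, 0.4, 4.7]
width: 65.6
gripper_force: 66.6
```

```bash
python3 - <<'E'
from h import *
to(503.7,-192.3,-40,-0.96)
E
```

```text
clk 13.35 p [ 504.  -192.8  -38.5] rpy [-3.141e+00 -1.000e-03 -9.590e-01] w 65.6 gf 66.6 F [-1.2  0.4  4.7] q7 -1.2
total rot [-0.0006 -0.0018  0.001 ] shift [-0.0042 -0.0003  0.0099] rows 1 each [-0.0006 -0.0018  0.001 ] [-0.0042 -0.0003  0.0099]
```

Request:
step_arm([
  [[0, 0, 0, 0, 0, 0, 0], [0, 0, 0, 0, 0, 0, 0], [0, 0, 0, 0, 0, 0, 0], [0, 0, 0, 0, 0, -0.2, 0], [0, 0, 0, 0, 0.067, -0.1, 0], [0, 0, 0, 0, 0, 0, 0]],
])

```text
clock: 13.95
eef_pos: [495.2, -200.5, 7.3]
tool_rot: [-3.141, -0.004, -0.961]
force: [-0.6, -0.9, 0.8]
width: 85.8
gripper_force: 0.0
```

Request:
step_arm([
  [[0, 0, -0.182, 0, 0, 0, 0], [0, 0, -0.182, 0, 0, 0, 0], [0, 0, -0.182, 0, 0, 0, 0], [0, 0, -0.182, 0, 0, 0, 0], [0, 0, -0.182, 0, 0, 0, 0], [0, 0, -0.182, 0, 0, 0, 0], [0, 0, -0.182, 0, 0, 0, 0], [0, 0, -0.182, 0, 0, 0, 0], [0, 0, -0.182, 0, 0, 0, 0], [0, 0, -0.182, 0, 0, 0, 0], [0, 0, -0.182, 0, 0, 0, 0], [0, 0, 0, 0, 0, 0, 0]],
])

```text
clock: 15.15
eef_pos: [494.9, -198.2, 4.9]
tool_rot: [-3.141, -0.001, 0.613]
force: [-0.4, -0.8, -0.0]
width: 85.5
gripper_force: 0.0
```

```bash
python3 - <<'E'
from h import *
to(495.8,-198.5,-43,0.612)
E
```

```text
clk 15.15 p [ 494.9 -198.2    4.9] rpy [-3.141e+00 -1.000e-03  6.130e-01] w 85.5 gf 0.0 F [-0.4 -0.8 -0. ] q7 -0.1
total rot [-0.0012 -0.0006  0.0009] shift [0.0034 0.0053 0.3196] rows 1 each [-0.0012 -0.0006  0.0009] [0.0034 0.0053 0.3196]
```

Lower and grip; then check before lifting.

Request:
step_arm([
  [[0, 0, 0, 0.003, 0.005, 0.12, 0], [0, 0, 0, 0, 0, 0.12, 0], [0, 0, 0, 0, 0, 0.08, 0], [0, 0, 0, 0, 0, 0, 0.3], [0, 0, 0, 0, 0, 0, 1], [0, 0, 0, 0, 0, 0, 1], [0, 0, 0, 0, 0, 0, 1], [0, 0, 0, 0, 0, 0, 1], [0, 0, 0, 0, 0, 0, 1]],
])

```text
clock: 16.05
eef_pos: [496.6, -198.9, -41.8]
tool_rot: [3.14, -0.001, 0.613]
force: [-0.5, 0.2, 6.9]
width: 46.2
gripper_force: 62.5
```

```bash
python3 - <<'E'
from h import *
to(495.8,-198.5,120,0.612)
E
```

```text
clk 16.05 p [ 496.6 -198.9  -41.8] rpy [ 3.14e+00 -1.00e-03  6.13e-01] w 46.2 gf 62.5 F [-0.5  0.2  6.9] q7 -0.06
total rot [ 0.0014 -0.0009  0.0007] shift [-0.0023 -0.0043 -1.079 ] rows 4 each [ 0.0004 -0.0002  0.0002] [-0.0006 -0.0011 -0.2697]
```

Request:
step_arm([
  [[0, 0, 0, 0, 0, -0.1, 1], [0, 0, 0, 0, 0, -0.28, 1], [0, 0, 0, 0, 0, -0.3, 1], [0, 0, 0, 0, 0, -0.3, 1], [0, 0, 0, 0, 0, -0.3, 1], [0, 0, 0, 0, 0, 0, 1]],
])

```text
clock: 16.65
eef_pos: [499.8, -200.5, 154.7]
tool_rot: [3.133, -0.006, 0.613]
force: [0.9, -0.1, -2.5]
width: 46.2
gripper_force: 63.0
```

Request:
step_arm([
  [[0, 0, 0, 0.1, -0.16, 0, 1], [0, 0, 0, 0.15, -0.245, 0, 1], [0, 0, 0, 0.15, -0.245, 0, 1], [0, 0, 0, 0.15, -0.245, 0, 1], [0, 0, 0, 0.15, -0.245, 0, 1], [0, 0, 0, 0.15, -0.245, 0, 1], [0, 0, 0, 0.15, -0.245, 0, 1], [0, 0, 0, 0.068, -0.1, 0, 1], [0, 0, 0.156, 0, 0, 0, 1], [0, 0, 0.156, 0, 0, 0, 1], [0, 0, 0.156, 0, 0, 0, 1], [0, 0, 0, 0, 0, 0, 1]],
])

```text
clock: 17.85
eef_pos: [476.9, 106.0, 148.3]
tool_rot: [3.141, 0.002, 0.245]
force: [-0.3, -0.4, -2.8]
width: 46.3
gripper_force: 62.9
```

```bash
python3 - <<'E'
from h import *
to(478.7,105.1,120,0.245)
d=ctrl.get_image('side');to(478.7,105.1,120,0.245);save(d,'s8.png',(215,130,335,230),6)
E
```

```text
clk 17.85 p [476.9 106.  148.3] rpy [3.141e+00 2.000e-03 2.450e-01] w 46.3 gf 62.9 F [-0.3 -0.4 -2.8] q7 -1.07
total rot [0.0007 0.0028 0.0006] shift [0.0107 0.0089 0.1886] rows 1 each [0.0007 0.0028 0.0006] [0.0107 0.0089 0.1886]
clk 17.9 p [477.  106.  148.5] rpy [3.141e+00 2.000e-03 2.480e-01] w 46.4 gf 62.9 F [ 0.3  0.1 -2.3] q7 -1.07
total rot [0.0005 0.0024 0.0041] shift [0.0097 0.0084 0.1898] rows 1 each [0.0005 0.0024 0.0041] [0.0097 0.0084 0.1898]
```

View pics/s8.png

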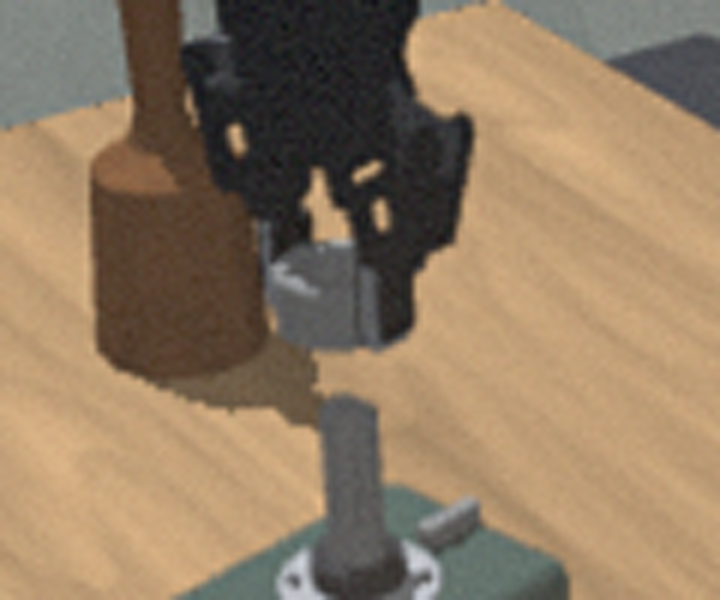

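Collar held level at crop (325,295), above the spindle top (348,405), screw hidden behind toward the rib. Correct and lower to just above the top.

Request:
step_arm([
  [[0, 0, 0.002, 0.01, 0.009, 0.1, 1], [0, 0, 0, 0, 0, 0.1, 1], [0, 0, 0, 0, 0, 0, 1], [0, 0, 0, 0, 0, 0, 1]],
])

```text
clock: 18.3
eef_pos: [479.4, 104.7, 119.2]
tool_rot: [-3.141, 0.001, 0.245]
force: [-0.2, 0.3, -2.5]
width: 46.0
gripper_force: 62.8
```

```bash
python3 - <<'E'
from h import *
to(478.7,105.1,75,0.245)
E
```

```text
clk 18.3 p [479.4 104.7 119.2] rpy [-3.141e+00  1.000e-03  2.450e-01] w 46.0 gf 62.8 F [-0.2  0.3 -2.5] q7 -1.02
total rot [-0.0001  0.0012 -0.0002] shift [-0.0035 -0.0038  0.2948] rows 1 each [-0.0001  0.0012 -0.0002] [-0.0035 -0.0038  0.2948]
```

Request:
step_arm([
  [[0, 0, 0, -0.0035, -0.004, 0, 1], [0, 0, 0, 0, 0, 0.02, 1], [0, 0, 0, 0, 0, 0.02, 1], [0, 0, 0, 0, 0, 0.02, 1], [0, 0, 0, 0, 0, 0.02, 1], [0, 0, 0, 0, 0, 0, 1]],
])

```text
clock: 18.9
eef_pos: [478.7, 105.3, 106.9]
tool_rot: [-3.142, 0.001, 0.244]
force: [0.3, 0.3, -3.7]
width: 46.3
gripper_force: 62.8
```

```bash
python3 - <<'E'
from h import *
to(478.7,105.1,75,0.245)
E
```

```text
clk 18.9 p [478.7 105.3 106.9] rpy [-3.142e+00  1.000e-03  2.440e-01] w 46.3 gf 62.8 F [ 0.3  0.3 -3.7] q7 -1.01
total rot [-0.0001  0.0012 -0.0015] shift [-1.000e-04  1.600e-03  2.127e-01] rows 1 each [-0.0001  0.0012 -0.0015] [-1.000e-04  1.600e-03  2.127e-01]
```

The collar is 6 mm over the spindle end with no contact force. Continue slowly past the screw tip.

Request:
step_arm([
  [[0, 0, 0, 0, 0, 0.02, 1], [0, 0, 0, 0, 0, 0.02, 1], [0, 0, 0, 0, 0, 0.02, 1], [0, 0, 0, 0, 0, 0.02, 1], [0, 0, 0, 0, 0, 0, 1]],
])

```text
clock: 19.4
eef_pos: [478.7, 105.3, 94.9]
tool_rot: [-3.142, 0.001, 0.244]
force: [-0.1, 0.1, -2.9]
width: 46.2
gripper_force: 62.8
```

```bash
python3 - <<'E'
from h import *
to(478.7,105.1,75,0.245)
E
```

```text
clk 19.4 p [478.7 105.3  94.9] rpy [-3.142e+00  1.000e-03  2.440e-01] w 46.2 gf 62.8 F [-0.1  0.1 -2.9] q7 -0.99
total rot [-0.0001  0.0011 -0.0015] shift [-0.0004  0.0016  0.1328] rows 1 each [-0.0001  0.0011 -0.0015] [-0.0004  0.0016  0.1328]
```

Request:
step_arm([
  [[0, 0, 0, 0, 0, 0.027, 1], [0, 0, 0, 0, 0, 0.027, 1], [0, 0, 0, 0, 0, 0.027, 1], [0, 0, 0, 0, 0, 0.027, 1], [0, 0, 0, 0, 0, 0.024, 1], [0, 0, 0, 0, 0, 0, 1], [0, 0, 0, 0, 0, 0, 1], [0, 0, 0, 0, 0, 0, 1]],
])

```text
clock: 20.2
eef_pos: [479.2, 105.3, 75.7]
tool_rot: [3.142, -0.0, 0.244]
force: [-0.3, 0.0, -2.2]
width: 46.2
gripper_force: 62.8
```

```bash
python3 - <<'E'
from h import *
to(478.7,105.1,75,0.245)
d=ctrl.get_image('side');save(d,'s9.png',(215,140,335,240),6)
print((proj(d,[[478.7,105,130],[478.7+44*.97,105+44*.243,130]])-[215,140])*6)
E
```

```text
clk 20.2 p [479.2 105.3  75.7] rpy [ 3.142 -0.     0.244] w 46.2 gf 62.8 F [-0.3  0.  -2.2] q7 -0.96
total rot [ 0.     -0.0003 -0.0016] shift [-0.0036  0.0007  0.0043] rows 1 each [ 0.     -0.0003 -0.0016] [-0.0036  0.0007  0.0043]
[[353.03983977 391.76849656]
 [429.85903581 350.74582919]]
```

View pics/s9.png

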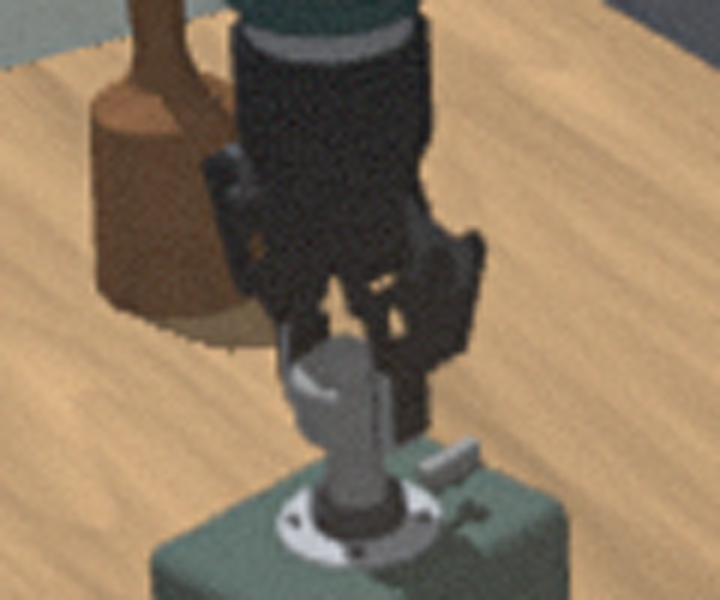

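The collar sits around the spindle. Its rim is at (310,380) with the spindle end poking through at (345,345), its centre is near the projected (353,392), and the screw's shadow falls beside the rib at (465,515). There is no contact force, so I'm handing in.

```bash
python3 -c "
from h import *
print(ctrl.finish_job())"
```

```text
the job is handed in; nothing more can be done
None
```

The job is handed in: I turned the flat to face the index rib and finished holding the collar level around the spindle, about half-way along the flat, with its screw pointing over the rib and no contact force; the verdict itself was not shown to me.

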